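# Pry the print case open and set out the ink roller

## Robot

A 7-joint arm with a two-finger parallel gripper is mounted at the origin on the work surface. World frame = base frame: x ahead of the robot, y to its left, z up, the work surface at z = 0. Lengths are in m, angles in rad, forces in N, time in s.
With the tool pointing down it reaches from about 0.4 to 0.925 m from the base axis. Payload 5.6 kg.
Tool frame: the origin (TCP) lies midway between the tips of the shut fingers; the grasp point (between the pads) lies 19 mm behind it (robot.grip_point_offset is the z of the grasp point in the tool frame, in m); z points along the fingers, y is the line along which they close (so a half turn about z gives the same grasp; the last joint's range is limited). The gripper opens to 85 mm and grips with 20 to 120 N. Pads are 22 mm wide; open, the fingers measure 114 mm over their backs; the gripper's body (76 mm by 85 mm) begins 54 mm behind the grasp point. The pads swing forward as they close: fully open they stand 13 mm farther back than shut.
Start: joints at [1.273, 0.468, -0.012, 1.603, 0.006, 1.071, -0.056], TCP at [0.164, -0.629, 0.231] pointing down, gripper open.
Joint ranges: [-2.53, 2.53], [-0.31, 2.02], [-1.57, 1.55], [0.28, 2.44], [-1.29, 4.43], [0.15, 1.84], [-2.92, 2.92]. Speed limits (rad/s): [2.57, 2.57, 3.14, 3.14, 3.14, 3.14, 3.14].

## Interface

Orientations are given as a 3x3 rotation matrix whose columns are the frame's x, y, z axes.
In Python, from station import robot gives the robot as it stands. Calls block until the motion is done:
- robot.move_ptp(position, orientation): joint-space move of the TCP to a pose.
- robot.move_linear(position, rotation=None, max_speed=0.15): straight line of the TCP; rotation=None keeps the orientation; max_speed is the mean speed in m/s.
- robot.goto_joints(angles): joint-space move.
- robot.open() and robot.close(): open the fingers fully, or close them until they stop; the grip force is fixed at half the most.
- robot.wait(seconds).
- robot.solve_ik(position, orientation): joint angles nearest the present ones, or None.
- robot.observe(): the state.
- robot.capture(name): name is "side" or "top"; returns the picture (480x640x3 uint8, red, green, blue); there is no depth.
- robot.calibration(name): a dict with "K" (3x3 intrinsics, pixels), "eye" and "rotation" of the camera in the world. Camera axes: x right, y up, looking along -z (the intrinsics and any distortion apply to the point x, -y, -z); pixel columns grow to the right and rows downward; lengths in m; the calibration is good to about 2 mm. A picture is of the moment at which its call begins. calibration takes no time and is no camera call.
A pose or a line that the arm cannot do raises robot.Unreachable and nothing moves.
- robot.sign_off(): hands the job in; it is judged then, once.
The state is a dict: "clock": time; "joint_positions": joint angles; "joint_vel": joint speeds; "effort": joint torques, N m; "tcp_pos": TCP position; "tool_rot": TCP orientation; "ft_force": force on the tool from outside, world axes, zero at the start; "torque": the same for the moment, N m; "grip_width": finger opening in m; "grasp_force": force on a finger pad.
Only numpy, scipy, OpenCV 4.12 (cv2) and the standard library are available. Lean on these libraries where they do the work, as an engineer would, in place of code of your own. Each camera call takes 0.05 s, during which the arm holds its last target. There are 200 camera calls.

## Task

Pick up the orange-handled palette knife, push its blade into the notch under the lid of the wooden case and lever the lid up, keeping the gripper off the lid until the blade has clearly raised it, then swing the lid right back until it stands upright. Lay the knife back on the cork pad and let go of it, and only then lift the ink roller out of the case and set it down gently, flat on its roller and foot, in the middle of the marble ink slab. Leave the lid standing open, and do not disturb the jar, the tape roll or the bottle.

Things in the scene. Friction and masses are not known exactly. Their poses are not given: they have to be found in the camera images.
- case: Wooden case, fixed, 170 x 160 x 65 mm without its lid (x, y, z), walls 8 mm, floor 6 mm thick, lined blue. Origin: centre of its underside, on the table. Its +x axis points from the notched front wall to the hinge wall; with the starts used here the front wall faces roughly to the robot's right (world -y).
- notch (a point): Pry notch: a gap 58 mm wide (case y) and 8 mm high through the middle of the front wall, right under the lid, with a brass strip below it on the outside. The point lies in the outer face of the wall, at the gap's mid height (61 mm over the table); the blade goes in along the case's +x. The gap's sill (8 mm deep) can serve as the fulcrum; behind it the case is empty down to the roller (top at 42 mm over the table).
- case_hinge (a point): Hinge axis of the lid: middle of the top edge of the back wall, 65 mm over the table, 170 mm behind the notch; the axis runs along the case's y.
- lid (a joint): Lid angle, rad: 0 shut, 1.57 upright, stop at 1.85. Stiff hinge: the lid stays where it is left. Raising it needs about 2 to 3 N at the front edge.
- lid_edge (a point): Pale wooden lid without a handle, 170 x 160 x 10 mm with two red stripes running from front to hinge and a brass strip (58 x 8 mm) on top of its front edge, over the notch; flush with the case's sides all round. This point: middle of its front edge, on the underside; the lid's x points to the hinge, z out of the top.
- knife: Palette knife 190 mm long, lying along its x. Orange handle 100 x 24 x 26 mm (x from -95 to 5 mm), straight steel blade 90 x 30 x 3 mm (x from 5 to 95 mm) at mid height of the handle, 13 mm over its underside, lying level. 0.12 kg nominal. Origin: underside, centre of the length. The tip points to +x. Starts on the cork pad.
- knife_tip (a point): Middle of the end of the knife's blade, at mid thickness.
- cork_pad: Cork pad, fixed, 220 x 100 x 5 mm (x, y, z). Origin: centre of its underside, on the table.
- roller: Ink roller (brayer) 132 mm long, in the case, handle towards the case's front. Dark wooden handle 72 x 22 x 22 mm along x (x from -70 to 2 mm, its axis 22 mm over the underside), under its end a foot 30 mm wide (x from -66 to -54 mm); black rubber roller of 36 mm diameter and 66 mm length, axis along y at x = 45 mm, in an 80 mm wide wire fork; it does not turn. 0.18 kg nominal. Origin: underside, where roller and foot stand; z is up when it stands right.
- ink_slab: Pale marble ink slab with a red ink patch, fixed, 220 x 160 x 6 mm. Origin: centre of its underside, on the table. It and the cork pad may change places.
- jar: White jar, 68 mm diameter, 75 mm high; bystander. Origin: centre of its underside.
- tape_roll: White tape roll lying flat, 100 mm diameter, 24 mm high; bystander. Origin: centre of its underside.
- bottle: White bottle, 68 mm diameter, 170 mm high; bystander. Origin: centre of its underside.
Mind the look-alikes: they are no part of the job. Of the things shaped like the cork_pad, the cork one is meant.

How it is judged:
By the outcome, as a careful person would: the job done as asked, in the order asked, and still so for the second after the job is handed in, with the robot touching nothing.
It also fails if it takes over 67 s, if anything falls off the work surface, if the arm or the gripper's body presses on something with over 40 N, if the wrist force passes 120 N, or if a joint passes its speed limit or range.

## Working session

There is one attempt and no reset: what is moved stays moved. The work goes in short steps, each a Python script; the robot and the scene stay as the last script left them, time stands still between calls to the robot, and variables do not carry over. Pictures are saved under pics/ and viewed, at most 10 in all, crops included, and the job is handed in when it is done.

```bash
ls; mkdir -p pics
python3 - <<'E'
from station import robot
import cv2
for n in("top","side"):
    cv2.imwrite(f"pics/{n}0.png",robot.capture(n)[...,::-1]); c=robot.calibration(n); print({k:(v.round(3).tolist() if hasattr(v,'round') else v) for k,v in c.items()})
o=robot.observe();print(o['clock'],o['tool_rot'],o['grip_width'],o['ft_force'],robot.grip_point_offset)
E
```

```text
pics
{'K': [[445.952, 0.0, 323.554], [0.0, 445.952, 243.653], [0.0, 0.0, 1.0]], 'eye': [0.405, -0.06, 1.299], 'rotation': [[-0.018, 0.984, -0.175], [-1.0, -0.017, 0.006], [0.003, 0.175, 0.984]]}
{'K': [[498.008, 0.0, 316.241], [0.0, 498.008, 232.845], [0.0, 0.0, 1.0]], 'eye': [0.061, 0.599, 0.888], 'rotation': [[-0.752, 0.459, -0.474], [-0.659, -0.515, 0.548], [0.008, 0.724, 0.69]]}
0.1 [[ 9.67718639e-01  2.52032449e-01 -5.28930599e-04]
 [ 2.52032979e-01 -9.67717345e-01  1.58654267e-03]
 [-1.11995080e-04 -1.66863487e-03 -9.99998602e-01]] 0.0851824894570733 [ 0.33971223 -0.02404661 -0.21454456] -0.0187
```

View pics/top0.png

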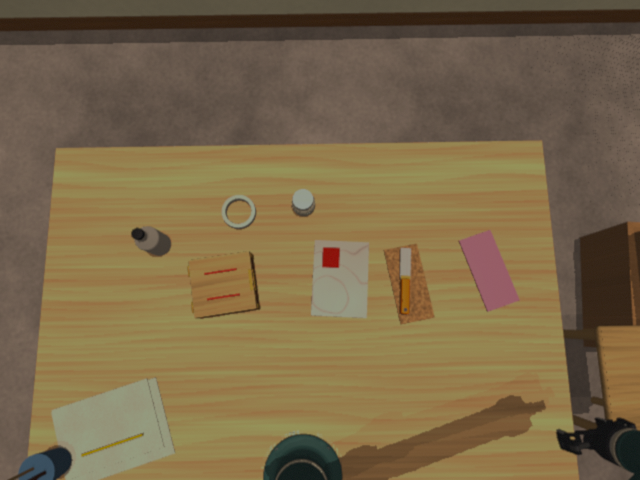

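View pics/side0.png

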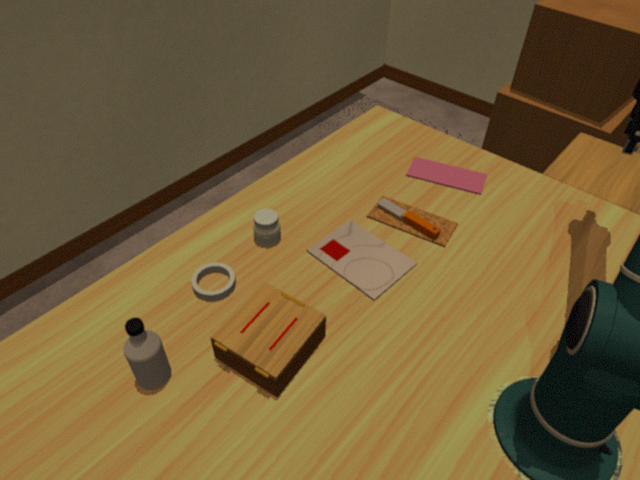

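Top view: the case is at about (222,285) with its front facing right, marble slab with red patch at (340,280), knife on the speckled cork pad at (409,283) with its tip up (+x world). There are two pad-shaped things: the brown speckled one at (409,283) and a plain pink one at (489,270). The brown one is cork. I'll confirm in a crop and measure.

```bash
cat > h.py <<'E'
import numpy as np, cv2
from station import robot
def ray(n,uv):
    c=robot.calibration(n);K=np.array(c['K']);d=np.linalg.solve(K,[uv[0],uv[1],1.])
    return np.array(c['eye']),np.array(c['rotation'])@np.array([d[0],-d[1],-d[2]])
def onz(n,uv,z):
    e,d=ray(n,uv); return e+d*(z-e[2])/d[2]
def blobs(n,im,lo,hi,amin=15,roi=None):
    m=cv2.inRange(cv2.cvtColor(im,cv2.COLOR_RGB2HSV),lo,hi)
    if roi: k=np.zeros_like(m);x0,y0,x1,y1=roi;k[y0:y1,x0:x1]=255;m&=k
    cs,_=cv2.findContours(m,cv2.RETR_EXTERNAL,cv2.CHAIN_APPROX_NONE)
    return sorted([c for c in cs if cv2.contourArea(c)>=amin],key=cv2.contourArea,reverse=True)
def rect(n,c,z):
    """min-area rectangle of a contour cast on plane z: centre, (long,short), yaw of long axis"""
    p=np.array([onz(n,q[0],z)[:2] for q in c],np.float32)
    r=cv2.minAreaRect((p*1000).astype(np.float32)); b=cv2.boxPoints(r); e=[b[1]-b[0],b[2]-b[1]]
    l=max(e,key=np.linalg.norm); return np.array(r[0])/1000,sorted(r[1])[::-1],np.degrees(np.arctan2(l[1],l[0]))
E
python3 - <<'E'
from h import *
t=cv2.imread('pics/top0.png')[...,::-1].copy();s=cv2.imread('pics/side0.png')[...,::-1].copy()
def show(l,n,im,lo,hi,z,roi,amin=15):
    for c in blobs(n,im,lo,hi,amin,roi)[:3]:
        r=rect(n,c,z);print(l,n,cv2.boundingRect(c),r[0].round(4),np.round(r[1],1),round(r[2],1))
show('stripe','top',t,(0,150,90),(8,255,255),.075,(180,240,270,330),8)
show('stripe','side',s,(0,150,90),(8,255,255),.075,(200,280,340,400),8)
show('brass','side',s,(20,170,120),(30,255,255),.075,(200,280,340,400),8)
show('handle','top',t,(10,215,120),(22,255,255),.031,(380,235,440,330))
show('handle','side',s,(5,215,120),(22,255,255),.031,(365,190,465,250))
show('blade','top',t,(0,0,110),(180,60,255),.018,(385,235,430,330))
show('slab','top',t,(0,0,110),(180,70,255),.006,(300,225,377,330),50)
for p in[(405,280),(415,265),(489,270),(222,285)]:print(p,cv2.cvtColor(t,cv2.COLOR_RGB2HSV)[p[1],p[0]])
a=cv2.resize(t[235:330,180:520],None,fx=2.3,fy=2.3,interpolation=cv2.INTER_CUBIC)
b=cv2.resize(s[280:390,200:340],None,fx=3,fy=3,interpolation=cv2.INTER_CUBIC)
o=np.zeros((a.shape[0]+b.shape[0],a.shape[1],3),np.uint8);o[:len(a)]=a;o[len(a):,:b.shape[1]]=b
c=cv2.resize(s[190:260,360:465],None,fx=3,fy=3,interpolation=cv2.INTER_CUBIC);o[len(a):len(a)+len(c),430:430+c.shape[1]]=c
cv2.imwrite('pics/crop1.png',o[...,::-1])
E
```

```text
stripe top (207, 294, 33, 6) [0.4817 0.2093] [87.8  5.4] -82.1
stripe top (205, 268, 31, 7) [0.5512 0.219 ] [83.6  4.6] -81.5
stripe side (269, 318, 28, 32) [0.4807 0.2101] [87.7  5.3] -83.0
stripe side (241, 303, 28, 30) [0.55   0.2198] [86.3  4.9] -82.4
handle top (401, 279, 9, 35) [ 0.4768 -0.2955] [96.7 20.7] -5.2
handle side (403, 211, 37, 23) [ 0.4762 -0.2929] [101.7  25.4] -2.4
blade top (400, 248, 11, 27) [ 0.5779 -0.3031] [76.7 29.1] -3.0
slab top (311, 241, 58, 77) [ 0.533  -0.1139] [219.5 159.1] -4.0
(405, 280) [ 18 231 150]
(415, 265) [ 14 155 127]
(489, 270) [175  98 151]
(222, 285) [ 19 139 150]
```

View pics/crop1.png

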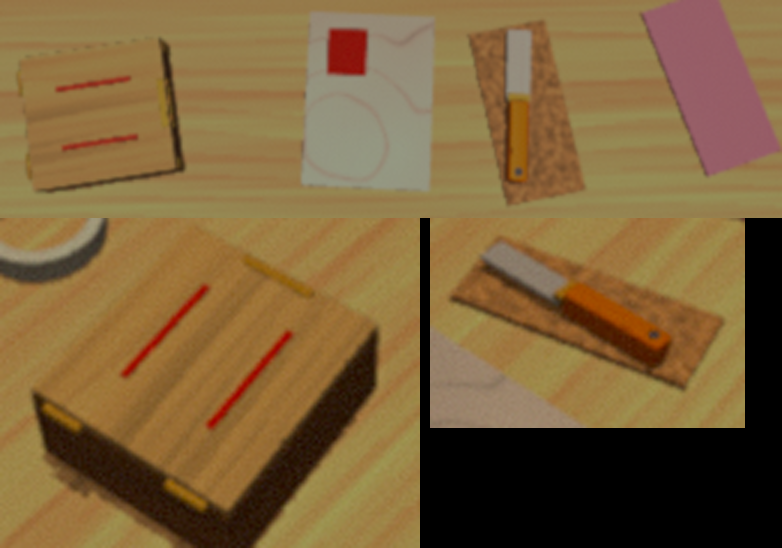

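The crop confirms the speckled cork pad under the knife, at top (409,283), and the brass front strip at side (293,299). The plain pink slab is the look-alike. Next I fix the case frame from its corners and grasp the knife.

```bash
cat >> h.py <<'E'
def Rdown(yaw):
    """tool down, tool x horizontal at yaw"""
    c,s=np.cos(yaw),np.sin(yaw); return np.array([[c,s,0],[s,-c,0],[0,0,-1.]])
E
python3 - <<'E'
from h import *
S=lambda u,v:onz('side',(u/3+200,(v-218)/3+280),.075)[:2].round(4)
print('brass',S(245,257),S(314,295),'corners R,B,L',S(378,330),S(228,510),S(35,392))
T=lambda u,v,z:onz('top',(u/2.3+180,v/2.3+235),z)[:2].round(4)
print('case top corners',[T(*p,.075) for p in[(18,62),(160,38),(182,172),(35,190)]])
p=[T(*q,.005) for q in[(470,35),(545,21),(585,188),(508,204)]];print('pad',p,np.mean(p,0))
q=np.radians(-4.5);u=np.array([np.cos(q),np.sin(q)])
g=np.array([.4767,-.294])+u*.018   # knife x ~ -27
print('grasp',g)
R=Rdown(q); 
for z in(.08,.008):print(robot.solve_ik([*g,z],R))
R2=Rdown(q+np.pi);print(robot.solve_ik([*g,.1],R2))
for yaw in(np.radians(97.8),):
  for p in([.53,.03,.05],[.51,.25,.22]):
    print(robot.solve_ik(p,Rdown(yaw)),robot.solve_ik(p,Rdown(yaw-np.pi)))
E
```

```text
brass [0.5527 0.1393] [0.4942 0.132 ] corners R,B,L [0.4423 0.1253] [0.4233 0.2874] [0.5758 0.3096]
case top corners [array([0.5783, 0.3085]), array([0.6045, 0.1383]), array([0.4439, 0.1106]), array([0.4261, 0.2832])]
pad [array([ 0.6128, -0.2464]), array([ 0.6292, -0.3434]), array([ 0.4172, -0.3816]), array([ 0.3993, -0.2847])] [ 0.514625 -0.314025]
grasp [ 0.49464451 -0.29541226]
[ 0.56063835  0.54578764 -0.10319726  1.88745392  0.08190159  0.71237546
 -1.23903004]
[ 0.54181661  0.66134057 -0.07942652  1.90461707  0.08917636  0.57898692
 -1.24495165]
[ 0.9609615   0.61211823 -0.63377423  1.85199001  0.47738367  0.83396322
  1.57718734]
[ 0.34014042  0.62230674 -0.58110478  1.98211206  0.5269544   0.68966761
 -0.43581876] [-0.92133153  0.85858969  1.10894455  2.06062628 -1.01809355  0.92092114
 -2.23113382]
[ 0.18715469  0.52706764 -0.93438571  1.77489352  0.47544055  1.08387033
 -0.77649671] [ 0.37404095  0.76471319 -1.31999234  1.76566276  0.78243725  1.25739494
  2.12475373]
```

```bash
cat >> h.py <<'E'
N=np.array([.5265,.130]); CY=np.radians(98.0); U=np.array([np.cos(CY),np.sin(CY)])
def st(l=''):
    o=robot.observe();print(l,'t%.2f'%o['clock'],o['tcp_pos'].round(4),'w%.4f f%.1f'%(o['grip_width'],np.max(o['grasp_force'])),'ft',o['ft_force'].round(1),o['torque'].round(2))
def snap(n,f):
    im=robot.capture(n).copy();cv2.imwrite(f'pics/{f}.png',im[...,::-1]);return im
E
python3 - <<'E'
from h import *
q=np.radians(-4.5);R=Rdown(q);g=[.4946,-.2950]
robot.move_ptp([*g,.09],R);st('above')
robot.move_linear([*g,.0085],max_speed=.1);st('down')
robot.close();st('closed')
robot.move_linear([*g,.12],max_speed=.2);st('up')
p=N-U*(.04+.122)
robot.move_ptp([*p,.12],Rdown(CY));st('pre')
robot.move_linear([*p,.0515],max_speed=.2);st('pre low')
t=snap('top','t1');s=snap('side','s1')
E
```

```text
above t1.88 [ 0.4942 -0.2964  0.0903] w0.0855 f0.0 ft [0.1 0.7 1.1] [ 0.   -0.02 -0.01]
down t2.85 [ 0.4951 -0.2953  0.009 ] w0.0854 f0.0 ft [0.2 1.1 0.3] [0.03 0.03 0.  ]
closed t3.44 [ 0.495  -0.2953  0.009 ] w0.0228 f60.1 ft [ 0.2 -0.1  3.9] [ 0.01  0.07 -0.04]
up t4.15 [ 0.4936 -0.2945  0.1189] w0.0225 f59.4 ft [ 0.2  0.3 -1.5] [0.03 0.04 0.04]
pre t5.20 [ 0.5484 -0.0319  0.1189] w0.0226 f59.3 ft [ 0.8  0.5 -1.3] [-0.06 -0.   -0.  ]
pre low t5.69 [ 0.5491 -0.031   0.0515] w0.0229 f59.3 ft [ 1.7  0.9 -0.1] [ 0.05 -0.01  0.  ]
```

Run:
```python
from h import *
a=cv2.imread('pics/t1.png')[230:330,180:360];b=cv2.imread('pics/s1.png')[220:340,230:410]
a=cv2.resize(a,None,fx=4,fy=4,interpolation=cv2.INTER_CUBIC)[:, :390*2//2*1+0] if 0 else cv2.resize(a,None,fx=2.2*2,fy=2.2*2,interpolation=cv2.INTER_CUBIC)
b=cv2.resize(b,None,fx=4.4,fy=4.4,interpolation=cv2.INTER_CUBIC)
cv2.imwrite('pics/c2a.png',b[:530,:800])
t=cv2.imread('pics/t1.png')[...,::-1].copy();s=cv2.imread('pics/s1.png')[...,::-1].copy()
for n,im,roi in(('top',t,(258,230,320,310)),('side',s,(270,230,410,330))):
    for c in blobs(n,im,(0,0,100),(180,70,255),30,roi)[:3]:
        print(n,cv2.boundingRect(c),cv2.minAreaRect(c),rect(n,c,.061))
```

```text
top (268, 270, 27, 13) ((280.4189453125, 275.51348876953125), (11.014732360839844, 25.975040435791016), 80.53767395019531) (array([0.53770239, 0.05384663]), [72.07420349121094, 30.813955307006836], np.float32(-81.48992))
side (301, 274, 20, 18) ((310.6732482910156, 282.232666015625), (11.609359741210938, 18.363895416259766), 39.289405822753906) (array([0.53508917, 0.06757292]), [43.41680908203125, 27.759843826293945], np.float32(-80.67106))
```

View pics/c2a.png

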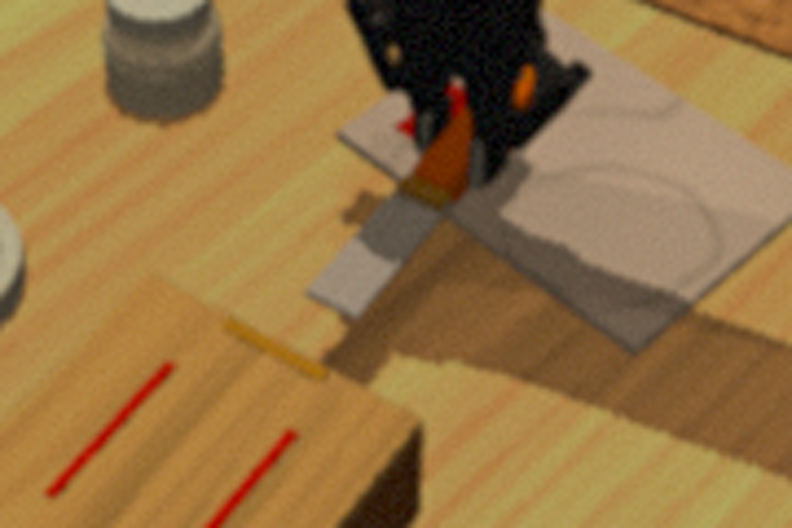

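The knife is held along the tool axis. Its tip at side (306,289) triangulates to y≈0.089, z≈0.061, centred on the brass strip at side (294,298). Now I insert it in steps while watching the force.

Run:
```python
from h import *
p=N-U*(.162)
for d in(.03,.045,.06,.07,.08):
    robot.move_linear([*(p+U*d),.0515],max_speed=.06);st(d)
    if np.linalg.norm(robot.observe()['ft_force'][:2])>12:print('STOP');break
```

```text
0.03 t6.44 [ 0.5448 -0.0006  0.0515] w0.0228 f59.3 ft [ 0.4 -0.1 -0.9] [-0.04 -0.02 -0.02]
0.045 t6.84 [0.5427 0.0147 0.0515] w0.0228 f59.3 ft [ 0.5  0.3 -2. ] [ 0.03 -0.02 -0.02]
0.06 t7.24 [0.5406 0.0296 0.0515] w0.0226 f59.3 ft [ 0.   0.2 -1.9] [ 0.04 -0.02  0.02]
0.07 t7.56 [0.5392 0.0395 0.0515] w0.0231 f59.3 ft [ 0.1  0.2 -0.7] [-0.06  0.   -0.07]
0.08 t7.88 [0.5378 0.0495 0.0515] w0.0232 f59.3 ft [-0.2 -0.  -1.6] [-0.03  0.01 -0.02]
```

```bash
cat >> h.py <<'E'
L=np.array([-U[1],U[0],0]); U3=np.array([*U,0]); Z=np.array([0,0,1.])
TT=np.array([.122,0,-.0095])   # knife tip in tool frame (tool x fwd, tool z down)
def Rp(p):
    """tool down, knife along U, pitched tip-up by p"""
    x=np.cos(p)*U3+np.sin(p)*Z; z=np.sin(p)*U3-np.cos(p)*Z
    return np.column_stack([x,np.cross(z,x),z])
def tip_to(tip,p,v=.08):
    R=Rp(p); robot.move_linear(tip-R@TT,R,max_speed=v)
E
python3 - <<'E'
from h import *
P=np.array([*N,.061])
assert np.allclose(Rp(0),Rdown(CY))
for a in(5,10,15,20,24):
    a=np.radians(a); tip_to(P+.04*(np.cos(a)*U3+np.sin(a)*Z),a);st(np.degrees(a))
s=snap('side','s2');snap('top','t2')
b=cv2.resize(s[240:390,200:380],None,fx=4,fy=4,interpolation=cv2.INTER_CUBIC);cv2.imwrite('pics/c3.png',b[:600,:,::-1])
E
```

```text
5.0 t8.12 [0.5375 0.0478 0.0437] w0.0228 f59.4 ft [-0.5  0.6 -1.4] [-0.09  0.02 -0.  ]
10.0 t8.38 [0.5372 0.0504 0.037 ] w0.0231 f59.5 ft [ 0.5  0.7 -0.8] [-0.18  0.01 -0.06]
14.999999999999998 t8.62 [0.5369 0.0533 0.0303] w0.0227 f59.4 ft [-0.7  0.7 -0.9] [-0.35 -0.04 -0.04]
20.0 t8.88 [0.5377 0.0573 0.025 ] w0.0228 f60.3 ft [ 1.5 -1.1  3.1] [-0.64  0.02  0.01]
24.000000000000004 t9.12 [0.5387 0.063  0.0237] w0.0226 f67.6 ft [-3.5 -1.7 28. ] [1.43 0.99 0.29]
```

View pics/c3.png

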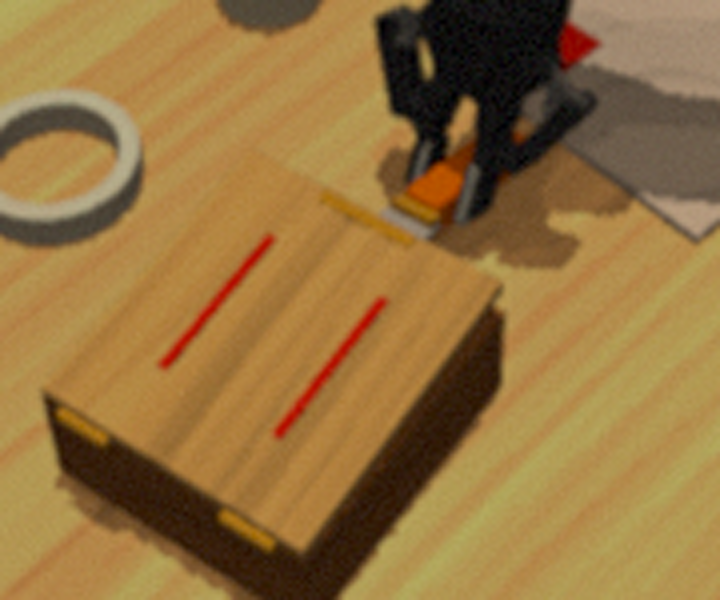

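The lid is up about 10 mm: there is a gap under its front corner at crop (500,300). The 28 N upward force is the handle end touching the table, so I raise the knife and carry on along the lid's arc.

```bash
cat >> h.py <<'E'
H=np.array([*(N+.17*U),.065])
def arc(th,p,r=.132,v=.08): tip_to(H-r*np.cos(th)*U3+(r*np.sin(th)-.002)*Z,np.radians(p),v)
E
python3 - <<'E'
from h import *
for th,p in((.1,19),(.16,18),(.24,17),(.32,15),(.4,12)):
    arc(th,p);st((th,p))
s=snap('side','s3');snap('top','t3')
b=cv2.resize(s[180:390,190:400],None,fx=2.8,fy=2.8,interpolation=cv2.INTER_CUBIC);cv2.imwrite('pics/c4.png',b[:600,:,::-1])
E
```

```text
(0.1, 19) t9.48 [0.5371 0.059  0.0291] w0.0227 f64.0 ft [-0.4  0.4 -2.7] [-0.48 -0.07  0.06]
(0.16, 18) t9.76 [0.5367 0.057  0.0371] w0.0231 f63.9 ft [-0.2 -0.2 -1.2] [-0.39 -0.11 -0.01]
(0.24, 17) t10.07 [0.5364 0.0584 0.0495] w0.0230 f63.7 ft [-0.1 -0.7 -1.7] [-0.54 -0.1   0.04]
(0.32, 15) t10.39 [0.5365 0.0604 0.064 ] w0.0229 f63.8 ft [ 0.3 -0.1 -1.4] [-0.35 -0.04  0.01]
(0.4, 12) t10.74 [0.5362 0.0622 0.0799] w0.0227 f63.8 ft [-0.2  0.7 -0.7] [-0.28 -0.02 -0.02]
```

View pics/c4.png

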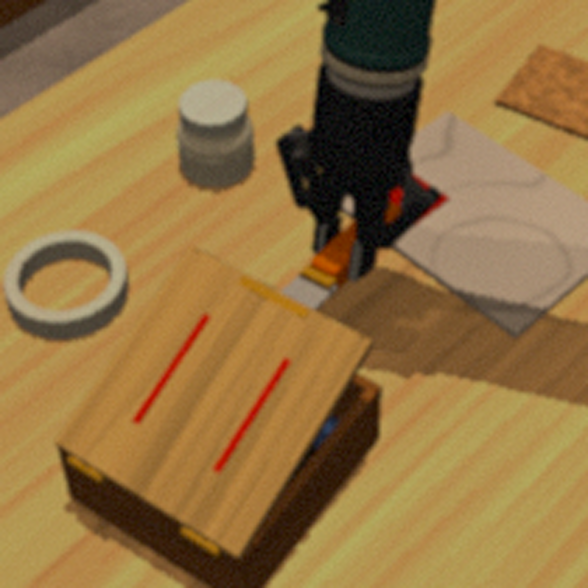

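Run:
```python
from h import *
for th in(.6,.8,1.0,1.2,1.4,1.55,1.64):
    arc(th,max(0,12-20*(th-.4)),v=.12);st(th)
    if np.linalg.norm(robot.observe()['ft_force'])>20:print('STOP');break
s=snap('side','s4');t=snap('top','t4')
b=cv2.resize(s[100:390,190:440],None,fx=2,fy=2);a=cv2.resize(t[180:340,140:400],None,fx=1.1,fy=1.1)
o=np.zeros((580,800,3),np.uint8);o[:,:500]=b;o[:a.shape[0],502:502+a.shape[1]]=a
cv2.imwrite('pics/c5.png',o[...,::-1])
```

```text
0.6 t11.27 [0.5347 0.0725 0.1111] w0.0226 f63.8 ft [ 0.1  0.1 -2.1] [-0.22 -0.07 -0.02]
0.8 t11.68 [0.5324 0.0875 0.1392] w0.0230 f63.8 ft [ 0.3  0.1 -2.4] [-0.1  -0.05  0.04]
1.0 t12.10 [0.5297 0.1067 0.1639] w0.0228 f63.8 ft [ 0.1 -0.9 -2. ] [ 0.03 -0.03  0.03]
1.2 t12.47 [0.5265 0.1305 0.1764] w0.0228 f63.8 ft [-0.2 -0.1 -1.4] [-0.    0.04  0.01]
1.4 t12.83 [0.5229 0.1559 0.1836] w0.0226 f63.8 ft [ 0.4 -0.5 -2.5] [-0.05  0.    0.03]
1.55 t13.15 [0.52   0.1751 0.1854] w0.0228 f63.8 ft [-0.  -0.6 -1.5] [ 0.06 -0.   -0.02]
1.64 t13.40 [0.5185 0.1866 0.1851] w0.0229 f63.8 ft [-0.5 -0.6 -1.5] [ 0.    0.01 -0.04]
```

View pics/c5.png

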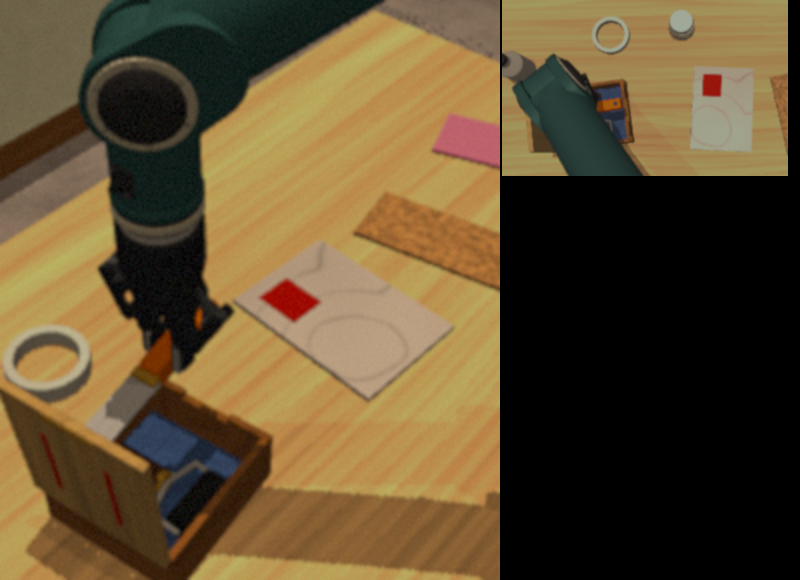

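Run:
```python
from h import *
c=robot.calibration('side');K=np.array(c['K']);Rc=np.array(c['rotation']);e=np.array(c['eye'])
def proj(P):
    q=Rc.T@(P-e);q=K@np.array([q[0],-q[1],-q[2]]);return (q[:2]/q[2]).round(1)
for th in(1.4,1.5,1.57,1.64,1.7):
    d=-np.cos(th)*U3+np.sin(th)*Z; n=np.cos(th)*Z+np.sin(th)*U3
    print(th,[proj(H+.17*d+k*n+l*L) for k in(0,.01) for l in(-.08,.08)])
print('seen',(192.5,294),(265,335))
for nm,uv in(('tip',(242.5,312.5)),('junction',(266,287.5))):
    o,r=ray('side',uv); s=np.dot(np.array([*N,0])-o,L)/np.dot(r,L);P=o+s*r;print(nm,P,np.dot(P[:2]-N,U))
```

```text
1.4 [array([208.2, 272.6]), array([281.9, 313.2]), array([204.2, 275.4]), array([278.2, 316.7])]
1.5 [array([201.4, 277.8]), array([275.6, 319.5]), array([197.4, 281.2]), array([271.9, 323.5])]
1.57 [array([196.6, 282. ]), array([271.2, 324.4]), array([192.6, 285.7]), array([267.3, 328.7])]
1.64 [array([191.8, 286.6]), array([266.6, 329.7]), array([187.8, 290.6]), array([262.8, 334.4])]
1.7 [array([187.7, 290.8]), array([262.7, 334.6]), array([183.7, 295.1]), array([258.9, 339.5])]
seen (192.5, 294) (265, 335)
tip [0.50549151 0.27948317 0.18706625] 0.15095222756416476
junction [0.51486046 0.21281966 0.18785968] 0.08363357512304273
```

The lid stands at about 1.63 rad, since its top edge at side (192,294)–(265,335) matches the projection. The roller is visible in the blue-lined case. Now I lay the knife on the cork pad.

Run:
```python
from h import *
o=robot.observe();p=o['tcp_pos']
robot.move_linear(p-.08*U3,max_speed=.2)
y=np.radians(10.);d=np.array([np.cos(y),np.sin(y)]);g=np.array([.5146,-.314])-.027*d
robot.move_ptp([*g,.13],Rdown(y));st('above pad')
t=snap('top','t5');s=snap('side','s5')
for z in(.03,.02,.015,.012,.0095):
    robot.move_linear([*g,z],max_speed=.1 if z>.025 else .03);st(z)
    if abs(robot.observe()['ft_force'][2]+1.3)>5:break
a=snap('side','s6')
cv2.imwrite('pics/c6.png',np.hstack([cv2.resize(i[130:260,350:480],None,fx=3,fy=3,interpolation=cv2.INTER_CUBIC) for i in(s,a)])[...,::-1])
```

```text
above pad t15.63 [ 0.4892 -0.3167  0.1302] w0.0232 f63.9 ft [ 0.4  0.2 -1.3] [ 0.04 -0.01 -0.  ]
0.03 t16.88 [ 0.4886 -0.3189  0.0306] w0.0231 f63.9 ft [ 0.2 -0.  -0.4] [-0.03  0.01 -0.02]
0.02 t17.37 [ 0.4879 -0.3186  0.0198] w0.0229 f63.9 ft [ 0.5  0.4 -1.6] [ 0.04  0.05 -0.07]
0.015 t17.68 [ 0.4878 -0.3186  0.0147] w0.0229 f63.9 ft [-0.3  0.4 -0.7] [ 0.   -0.02  0.02]
0.012 t17.93 [ 0.4879 -0.3186  0.0118] w0.0228 f63.9 ft [-0.3 -0.  -1.4] [ 0.   -0.   -0.02]
0.0095 t18.18 [ 0.488  -0.3187  0.0094] w0.0230 f64.0 ft [ 0.1  0.  -1.1] [0.01 0.01 0.01]
```

View pics/c6.png

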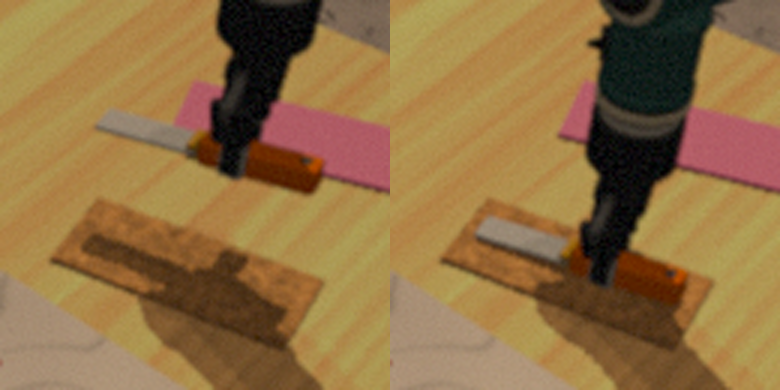

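The right-hand crop shows the knife level just over the middle of the cork pad, at about (580,260). I release it, back off and look into the case from above.

Run:
```python
from h import *
p=robot.observe()['tcp_pos'].copy();p[2]=.0075
robot.move_linear(p,max_speed=.03);st();robot.open();st('open')
p[2]=.13;robot.move_linear(p,max_speed=.2)
t=snap('top','t7');s=snap('side','s7')
a=cv2.resize(t[235:335,175:445],None,fx=2.9,fy=2.9,interpolation=cv2.INTER_CUBIC);b=cv2.resize(s[240:390,180:330],None,fx=2,fy=2);c=cv2.resize(s[170:270,350:480],None,fx=2.5,fy=2.5)
o=np.zeros((600,800,3),np.uint8);o[:a.shape[0],:a.shape[1]]=a;o[295:595,:300]=b;o[295:545,320:645]=c
cv2.imwrite('pics/c7.png',o[...,::-1])
```

```text
t18.48 [ 0.4877 -0.3188  0.0088] w0.0226 f65.7 ft [-4.1  1.9 10.7] [0.41 0.66 0.05]
open t19.12 [ 0.488  -0.3187  0.0074] w0.0851 f0.0 ft [ 0.2  0.3 -0.3] [ 0.   -0.01  0.01]
```

View pics/c7.png

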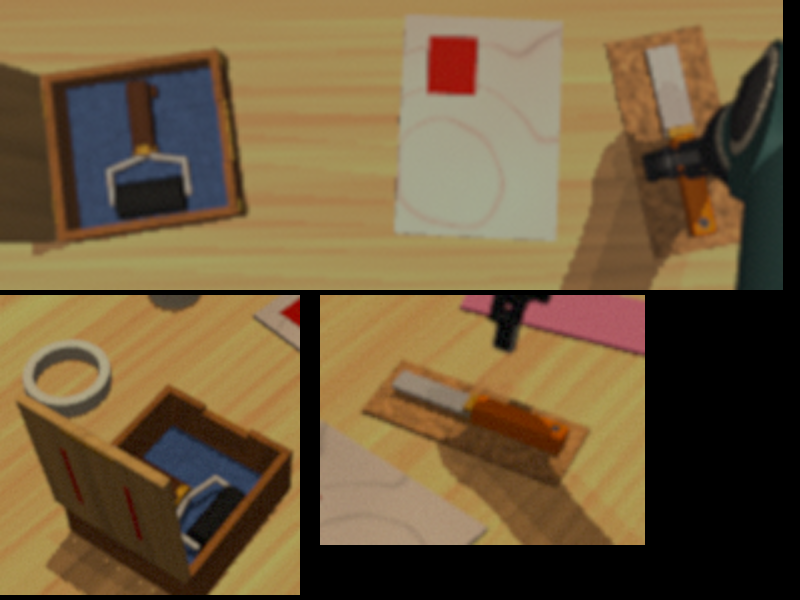

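The knife lies on the cork pad at top (410,283) and the lid stands. The roller lies across the case: handle at top (224,275), pointing to world +x, and black roller at top (227,302). I compute its pose and grasp it.

Run:
```python
from h import *
t=cv2.imread('pics/t7.png')[...,::-1].copy()
for c in blobs('top',t,(0,0,0),(180,255,42),30,(200,285,250,315))[:2]:
    print('black',cv2.boundingRect(c),[np.round(v,4) for v in rect('top',c,.036)])
for c in blobs('top',t,(0,60,20),(16,255,110),30,(213,258,236,290))[:3]:
    print('handle',cv2.boundingRect(c),[np.round(v,4) for v in rect('top',c,.034)])
T=lambda u,v,z:onz('top',(u/2.9+175,v/2.9+235),z)[:2]
a,b,c=T(142,82,.036),T(144.5,148,.036),T(150,196,.036)
print('hand px',a.round(4),b.round(4),c.round(4),np.degrees(np.arctan2(*(a-b)[::-1])),np.degrees(np.arctan2(*(a-c)[::-1])))
for y in(5,-175):
    for p in([.535,.21,.25],[.535,.21,.012]):print(y,robot.solve_ik(p,Rdown(np.radians(y))))
print('now',robot.observe()['joint_positions'].round(2))
o1,d1=ray('side',(272,152));o2,d2=ray('top',(188,262));A=np.column_stack([d1,-d2]);k=np.linalg.lstsq(A,o2-o1,rcond=None)[0];print('wrist housing at t4',o1+k[0]*d1,o2+k[1]*d2)
```

```text
black (215, 296, 24, 14) [array([0.4664, 0.2082]), array([65.29  , 32.1095]), np.float32(-82.9464)]
handle (213, 258, 23, 31) [array([0.5509, 0.2184]), array([85.7065, 62.7789]), np.float32(-1.0244)]
hand px [0.5782 0.2172] [0.5133 0.2134] [0.4668 0.2071] 3.3347229716152462 5.15378960988797
5 [-0.01914063  0.37957755 -0.52338813  1.7454904   0.21236792  1.07301563
 -2.09728897]
5 [-0.19764031  0.6781366  -0.30410924  1.89569181  0.33084105  0.61664176
 -2.19407618]
-175 [ 0.35678198  0.57593511 -1.09266524  1.72381907  0.54886824  1.18586039
  0.77181582]
-175 [ 0.20526748  0.87606848 -0.87414245  1.86964179  0.90094638  0.85055301
  0.51574556]
now [ 0.74  0.5  -0.28  1.84  0.18  0.83 -1.03]
wrist housing at t4 [0.51061977 0.18034467 0.46919561] [0.52188565 0.18841849 0.47321446]
```

Run:
```python
from h import *
y=np.radians(6.);g=[.535,.2154]
robot.move_ptp([*g,.15],Rdown(y));st('above')
for z in(.07,.03,.013):
    robot.move_linear([*g,z],max_speed=.12 if z>.05 else .06);st(z)
    if abs(robot.observe()['ft_force']).max()>10:print('STOP');raise SystemExit
robot.close();st('closed')
robot.move_linear([*g,.03],max_speed=.06);st('lift')
robot.move_linear([*g,.15],max_speed=.15);st('up')
y=np.radians(-4.);c=np.array([.533,-.1139])+.024*np.array([np.cos(y),np.sin(y)])
robot.move_ptp([*c,.12],Rdown(y));st('over slab')
robot.move_linear([*c,.04],max_speed=.12);st()
snap('side','s8');snap('top','t8')
for n in('side','top'):
    im=cv2.imread(f'pics/{n[0]}8.png')[...,::-1].copy()
    for b in blobs(n,im,(0,0,0),(180,255,42),40,(300,220,420,330))[:3]:print(n,cv2.boundingRect(b),cv2.contourArea(b),[np.round(v,4) for v in rect(n,b,.05)])
```

```text
above t21.93 [0.5356 0.2139 0.1498] w0.0852 f0.0 ft [-0.3 -0.2 -0.6] [ 0.02 -0.05  0.03]
0.07 t22.74 [0.5355 0.2157 0.0705] w0.0854 f0.0 ft [ 0.  -1.3  0.6] [-0.   -0.01 -0.02]
0.03 t23.56 [0.5351 0.2156 0.03  ] w0.0857 f0.0 ft [-0.8 -0.5 -0.2] [ 0.04 -0.07  0.  ]
0.013 t23.99 [0.5346 0.2153 0.0125] w0.0856 f0.0 ft [-0.3 -0.3  0.2] [-0.04 -0.02 -0.03]
closed t24.59 [0.5353 0.2157 0.0134] w0.0206 f59.3 ft [-0.1 -0.6  2.9] [ 0.08  0.01 -0.05]
lift t25.02 [0.5352 0.2153 0.0304] w0.0209 f58.7 ft [ 0.9  0.5 -2.5] [-0.02 -0.07 -0.04]
up t25.98 [0.5343 0.2149 0.149 ] w0.0208 f58.7 ft [ 0.8 -0.1 -3.3] [ 0.04 -0.09 -0.02]
over slab t27.23 [ 0.5574 -0.1133  0.1201] w0.0212 f58.7 ft [-0.1  0.2 -2.5] [ 0.06 -0.11 -0.02]
 t28.05 [ 0.5576 -0.1153  0.0405] w0.0210 f58.7 ft [-0.4  0.3 -2.2] [ 0.08 -0.13  0.03]
side (335, 220, 35, 24) 415.0 [array([ 0.5732, -0.1307]), array([85.9469, 81.9549]), np.float32(41.7542)]
side (363, 241, 26, 25) 319.5 [array([ 0.4877, -0.109 ]), array([85.309 , 37.4919]), np.float32(84.382)]
top (329, 267, 17, 63) 221.5 [array([ 0.4725, -0.0963]), array([174.6573,  29.2753]), np.float32(10.6363)]
top (319, 242, 9, 27) 60.5 [array([ 0.5951, -0.0656]), array([74.4439, 22.5728]), np.float32(-1.1292)]
```

Run:
```python
from h import *
p=robot.observe()['tcp_pos'].copy()
f0=robot.observe()['ft_force'][2]
for z in(.02,.0165,.015,.014,.013,.012):
    p[2]=z;robot.move_linear(p,max_speed=.03);robot.wait(.1);st(z)
    f=np.mean([robot.observe()['ft_force'][2] for _ in range(3)])
    if f-f0>3.5:break
robot.open();st('open')
p[2]=.15;robot.move_linear(p,max_speed=.1)
robot.move_ptp([.42,-.33,.25],Rdown(np.radians(-4)));st('away')
t=snap('top','t9');s=snap('side','s9')
a=cv2.resize(t[180:335,130:450],None,fx=1.8,fy=1.8,interpolation=cv2.INTER_CUBIC);b=cv2.resize(s[190:400,110:470],None,fx=1.5,fy=1.5,interpolation=cv2.INTER_CUBIC)
o=np.zeros((600,600,3),np.uint8);o[:a.shape[0],:a.shape[1]]=a;o[282:282+b.shape[0],:b.shape[1]]=b
cv2.imwrite('pics/c9.png',o[...,::-1])
```

```text
0.02 t29.07 [ 0.558  -0.1156  0.0202] w0.0207 f58.7 ft [-0.6  0.  -2.1] [-0.02 -0.08 -0.04]
0.0165 t29.43 [ 0.5577 -0.1156  0.0165] w0.0210 f58.7 ft [-0.8 -0.2 -1.9] [ 0.03 -0.09  0.02]
0.015 t29.78 [ 0.5578 -0.1156  0.015 ] w0.0209 f58.7 ft [ 0.4  0.5 -1.8] [ 0.03 -0.08  0.01]
0.014 t30.13 [ 0.5577 -0.1156  0.014 ] w0.0211 f58.7 ft [-0.1 -0.5 -2.3] [-0.02 -0.12 -0.02]
0.013 t30.48 [ 0.558  -0.1156  0.0134] w0.0209 f59.3 ft [-1.4  0.3  4.4] [ 0.06  0.28 -0.01]
open t31.12 [ 0.5578 -0.1156  0.013 ] w0.0855 f0.0 ft [-0.6 -0.2  0.1] [-0.02 -0.05 -0.01]
away t33.71 [ 0.4207 -0.3286  0.2495] w0.0852 f0.0 ft [-0.2  0.8 -0.8] [ 0.09  0.05 -0.01]
```

View pics/c9.png

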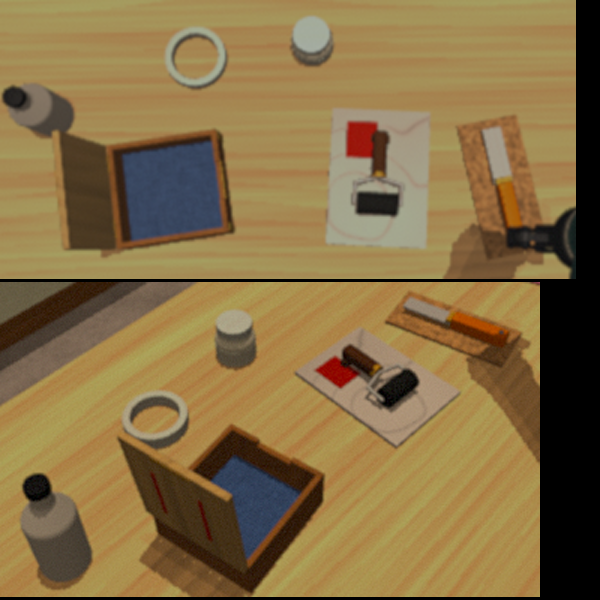

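The final picture shows the roller flat in the middle of the slab at crop (378,175), the knife on the cork and the lid standing. The jar, tape roll and bottle haven't moved.

```bash
python3 -c "
from station import robot
print(robot.sign_off())"
```

```text
the job is handed in; nothing more can be done
None
```

The job is done and handed in at about 34 s: the knife pried the lid open and the lid stands upright at about 1.63 rad, the knife is back on the cork pad, the roller stands flat in the middle of the slab, and the jar, tape roll and bottle look undisturbed.

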